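Build up the isolating mount on its stud

TASK

Lift the wing nut off the stud of the dark grey mount plate and park it upright in the blue tray. Then stack on the stud, in this order, each lying flat and fully down: the black rubber damper, the orange bracket with its long side lined up with the long side of the plate, the brass spacer, and last the wing nut again on top. Leave the green ring, the screwdriver and the meter where they are, and let go of everything at the end.

Things in the scene. Friction and masses are not known exactly. Their poses are not given: they have to be found in the camera images.
- plate: Dark grey plate, fixed, 80 mm along its x, 160 mm along its y (long side), 12 mm thick. From its middle a steel stud stands up: 12 mm diameter, 54 mm above the plate's top, the last 6 mm tapering to 6 mm; parts slip over it, no turning. Origin: centre of the plate's underside, on the stud's axis, z up; plate top 12 mm above it, stud tip 66 mm.
- tray: Blue square parts tray, fixed to the bench, 110 x 110 mm outside, rim 3 mm thick and 6 mm high, floor about 3 mm thick. Origin: centre of the underside, z up.
- wing_nut: Loose steel wing nut, at the start over the stud, resting on the plate. Hub 34 mm diameter, 18 mm high, plain 20 mm hole right through (lifts straight off, slips on); two wings 7 mm thick reach 40 mm out along its x either side, 6 to 28 mm up. Hold the hub with fingers closing along its y. Origin: centre of the hub's underside, z up; home on the stack 50 mm above the plate's origin.
- damper: Loose black rubber ring, 52 mm outer diameter, 20 mm hole, 16 mm high, about 50 g. Origin: centre of the underside, z up. First on the stud: home, its origin is 12 mm above the plate's origin.
- bracket: Loose orange bracket: strap 56 mm along its x, 130 mm along its y (long side), 10 mm thick, 20 mm hole in the middle, standing like a low bridge on 8 mm high feet under its ends. Origin: on the hole's axis, level with the feet's underside, z up; strap from 8 to 18 mm above it. On the stud the strap rests on the damper, feet free: origin 20 mm above the plate's. Either way round.
- spacer: Loose brass-coloured ring, 44 mm outer diameter, 20 mm hole, 12 mm high, about 100 g. Origin: centre of the underside, z up. Third on the stud: home, its origin is 38 mm above the plate's origin.
- green_ring: Loose green plastic ring of the same size as the brass spacer (44 mm outer diameter, 12 mm high); not part of this job, leave it alone. Origin: centre of the underside.
- screwdriver: Loose screwdriver with a red handle, lying on the bench; a bystander, leave it alone. Its x runs along its length, towards the tip; origin under its middle.
- meter: Loose grey hand-held meter with a green screen, 150 x 85 x 36 mm, 0.45 kg, lying on the bench; a bystander, leave it alone. Origin: centre of the underside.
Not all that is in view belongs to the job. Of the things that look like the bracket, the larger one is meant. What is shaped like the tray but turquoise is not meant.

How it is judged:
By the outcome, as a careful person would: the job done as asked, in the order asked, and still so for the second after the job is handed in, with the robot touching nothing.
It also fails if it takes over 120 s, if anything falls off the work surface, if the arm or the gripper's body presses on something with over 40 N, if the wrist force passes 120 N, or if a joint passes its speed limit or range.

ROBOT

A 6-joint arm with a two-finger parallel gripper is mounted at the origin on the work surface. World frame = base frame: x ahead of the robot, y to its left, z up, the work surface at z = 0. Lengths are in m, angles in rad, forces in N, time in s.
With the tool pointing down it reaches from about 0.375 to 0.9 m from the base axis. Payload 3.1 kg.
Tool frame: the origin (TCP) lies between the finger pads; the fingertips stand 8 mm ahead of it and the grasp point (between the pads) lies 11 mm behind it; z points along the fingers, y is the line along which they close (so a half turn about z gives the same grasp; the last joint's range is limited). The gripper opens to 87 mm and grips with 3 to 60 N. Pads are 19 mm wide; open, the fingers measure 117 mm over their backs; the gripper's body (75 mm by 190 mm) begins 51 mm behind the grasp point.
Start: joints at [-1.363, 0.527, 1.433, -0, 1.181, -0.178], TCP at [0.236, -0.579, 0.231] pointing down, gripper open.
Joint ranges: [-3.08, 3.08], [-0.75, 2.2], [0.22, 2.44], [-1.43, 4.57], [0, 2.65], [-2.85, 2.85]. Speed limits (rad/s): [2.79, 2.79, 3.14, 3.14, 3.14, 3.14].

INTERFACE

Orientations are given as a unit quaternion [x, y, z, w].
In Python, from rig import robot, vision, job gives the robot as it stands.
- The arm moves only by the shell command python3 -m handwheel 'ROWS' [OPENING] [FORCE]. ROWS is JSON, a list of rows, each a list of 4 numbers: the shift along the tool's x, y, z as a fraction of full scale, then the turn about the tool's z as a fraction of full scale. A call has 1 to 20 rows; each row is the pose to reach, as a shift and turn from the pose commanded when the call began, along the tool's axes at that moment, turning the shorter way round; what a row does not reach only later rows make up. Full scale, the value 1, is 300 mm for a shift and 2 pi rad for a turn. A row lasts 1/12 s, in which the tool goes at most 41.7 mm and 7.16 degrees, less where a joint would pass 70% of its speed; a pose out of reach is approached as far as the arm can. A call with a number of a shift or a turn outside -1 to 1 is refused whole. A call with a gripper value outside its range is refused whole. OPENING is the opening in per cent of the stroke, from 0 (shut) to 100 (fully open), set as the call begins (- or left out, the last holds). The fingers move at their own pace and stop on an object; FORCE is the grip in N (left out, the last holds). Time passes only in rows, so rows that repeat a pose let the fingers close. It gives the time, the measured TCP pose, the force, the opening and the grip force at its end, in the units of the state.
- robot.get_obs(): the state, without advancing time (a new reading comes with each control period).
- vision.camera(name): name is "side" or "top"; returns a dict with "frame" (384x512x3 uint8, red, green, blue), "K" (3x3 intrinsics, pixels), "cam_to_world" (4x4, takes a point from camera to world coordinates). Camera axes: x right, y down, z forward; pixel columns grow to the right and rows downward; lengths in m; the calibration is good to about 2 mm. A picture is of the moment at which its call begins. There is no depth.
- job.hand_in(): hands the job in; it is judged then, once.
Trained networks look in the newest picture that a camera, given by its name, has taken for a name from the list of things; names that differ only in an ending like _2 or _b are one class to them, and where a whole thing is asked for, a point or a joint stands for the part that bears it (a point fixed in the world has none). Each returns a list of dicts, best first, with "conf" (0 to 1); they miss things now and then, are a little off and sometimes report something else, mostly with a low value. They report only what shows in the picture. A call takes as long as a camera call. They do not tell look-alikes from the thing itself.
- vision.look_for(camera, label): "point" ([row, column] in pixels, amid what is visible of it).
- vision.outline_of(camera, label): "mask" (384x512 bool, what is visible of it) and "point" ([row, column] in pixels, amid what is visible of it).
The state is a dict: "time": time; "q": joint angles; "joint_velocities": joint speeds; "joint_torque": joint torques, N m; "position": TCP position; "tool_rot": TCP orientation; "ft_force": force on the tool from outside, world axes, zero at the start; "moment": the same for the moment, N m; "grip_width": finger opening in m; "grip_force": force on a finger pad.
Only numpy, scipy, OpenCV 4.12 (cv2) and the standard library are available. Lean on these libraries where they do the work, as an engineer would, in place of code of your own. Each camera call takes 0.05 s, during which the arm holds its last target. There are 200 camera calls.

## Working session

There is one attempt and no reset: what is moved stays moved. The work goes in short steps, Python scripts to look and compute and a shell command to move; the robot and the scene stay as the last step left them, time stands still between calls to the robot, and variables do not carry over. Pictures are saved under pics/ and viewed, at most 14 in all, crops included, and the job is handed in when it is done.

```bash
mkdir -p pics; ls; python3 - <<'E'
from rig import robot, vision, job
import cv2,numpy as np
for n in ("top","side"):
    c=vision.camera(n); cv2.imwrite(f"pics/{n}0.png",c["frame"][:,:,::-1]); print(n,c["K"].tolist(),np.round(c["cam_to_world"],3).tolist())
    for l in ["plate","tray","wing_nut","damper","bracket","spacer","green_ring","screwdriver","meter"]:
        print(l,[(np.round(d["point"]).tolist(),round(d["conf"],2)) for d in vision.look_for(n,l)])
o=robot.get_obs();print({k:np.round(v,3).tolist() for k,v in o.items()})
E
```

```text
pics
top [[477.3116567782293, 0.0, 248.65465225067445], [0.0, 477.3116567782293, 184.8375884913838], [0.0, 0.0, 1.0]] [[-0.018, -0.995, 0.096, 0.369], [-1.0, 0.018, -0.007, 0.02], [0.005, -0.096, -0.995, 1.613], [0.0, 0.0, 0.0, 1.0]]
plate [([200.0, 186.0], 0.75)]
tray [([115.0, 367.0], 0.94), ([144.0, 321.0], 0.61)]
wing_nut []
damper [([207.0, 254.0], 0.66), ([149.0, 181.0], 0.54)]
bracket [([207.0, 319.0], 0.73), ([253.0, 322.0], 0.57)]
spacer [([152.0, 249.0], 0.67), ([202.0, 187.0], 0.57), ([172.0, 385.0], 0.2)]
green_ring [([145.0, 184.0], 0.53)]
screwdriver [([169.0, 388.0], 0.53)]
meter [([187.0, 115.0], 0.9)]
side [[392.66030633189536, 0.0, 253.44179986794464], [0.0, 392.66030633189536, 188.95372799606645], [0.0, 0.0, 1.0]] [[-0.687, -0.433, 0.584, -0.094], [-0.727, 0.42, -0.543, 0.577], [-0.01, -0.797, -0.603, 0.683], [0.0, 0.0, 0.0, 1.0]]
plate [([253.0, 201.0], 0.65)]
tray [([150.0, 282.0], 0.58), ([124.0, 292.0], 0.57)]
wing_nut [([245.0, 205.0], 0.48)]
damper [([214.0, 278.0], 0.54)]
bracket []
spacer [([182.0, 231.0], 0.55)]
green_ring [([215.0, 162.0], 0.52)]
screwdriver []
meter [([287.0, 104.0], 0.74)]
{'time': 1.0, 'q': [-1.363, 0.527, 1.433, -0.0, 1.181, -0.178], 'joint_velocities': [-0.001, 0.0, -0.0, -0.001, -0.001, -0.0], 'joint_torque': [-0.0, -44.002, -17.699, 0.063, 0.05, -0.0], 'position': [0.236, -0.579, 0.231], 'tool_rot': [0.981, 0.192, -0.0, 0.0], 'ft_force': [-0.494, -0.897, 0.935], 'moment': [0.022, -0.015, -0.004], 'grip_force': 0.0, 'grip_width': 0.087}
```

```bash
python3 - <<'E'
import cv2
a=cv2.imread("pics/top0.png")[80:290,60:440]; cv2.imwrite("pics/t1.png",cv2.resize(a,None,fx=2.1,fy=2.1,interpolation=cv2.INTER_CUBIC))
E
```

```text
(no output)
```

View pics/t1.png

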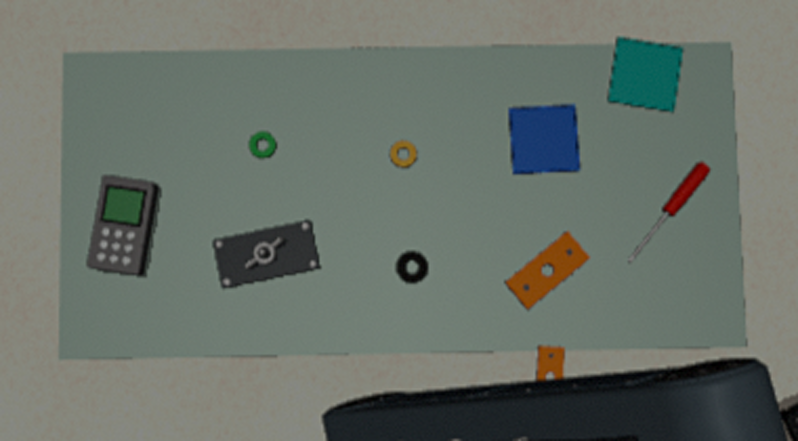

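View pics/side0.png

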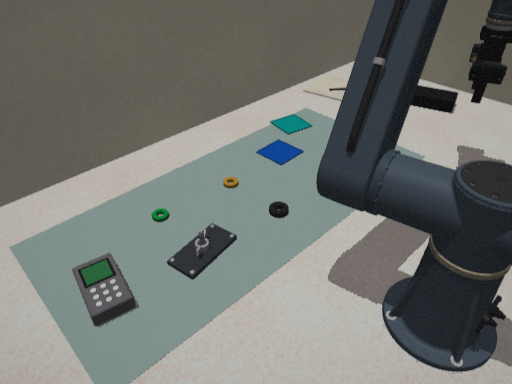

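The top view (full-frame pixels, row and column) shows these pairs of look-alikes:
- **Bracket:** large orange at (207,319), or small orange at (253,322). I take the large one.
- **Tray:** blue at (144,321), or turquoise at (115,367). I take the blue one.
- **Spacer:** brass ring at (152,251), or green ring at (148,185). I take the brass one.
- **No double:** damper at (207,256), and wing nut on the plate at (200,186).

Next I measure them by colour.

```bash
cat > h.py <<'E'
from rig import robot, vision, job
import cv2,numpy as np
def ray(c,uv,z):
    K,T=c["K"],c["cam_to_world"]; d=T[:3,:3]@np.linalg.inv(K)@np.array([uv[0],uv[1],1.]); p=T[:3,3]
    return (p+d*(z-p[2])/d[2])[:2]
def yaw():
    x,y,z,w=robot.get_obs()["tool_rot"]; return np.arctan2(2*(x*y+z*w),1-2*(y*y+z*z))
def go(x,y,z,yw):  # yw: world yaw of tool x (deg), modulo 180
    o=robot.get_obs(); p=np.array(o["position"]); a=yaw(); d=np.array([x,y,z])-p
    t=np.deg2rad(yw)-a; 
    cs,s=np.cos(a),np.sin(a)
    for k in (-1,0,1,2):
        tt=t+k*np.pi
        if abs(tt)<=np.pi: print("row",np.round(np.array([(d[0]*cs+d[1]*s),(d[0]*s-d[1]*cs),-d[2]])/.3,4).tolist(),"turn",round(-tt/2/np.pi,4),"q6",round(o["q"][5],2),"nrows",int(max(np.linalg.norm(d)/.0417,abs(np.rad2deg(tt))/7.16))+2)
def blob(c,near,cond,z,r=40):
    f=cv2.cvtColor(np.ascontiguousarray(c["frame"]),cv2.COLOR_RGB2HSV).astype(int); m=cond(*np.moveaxis(f,2,0)).astype(np.uint8)
    w=np.zeros_like(m); cv2.circle(w,(near[1],near[0]),r,1,-1); n,l,s,ce=cv2.connectedComponentsWithStats(m*w)
    i=1+np.argmax(s[1:,4]); cs,_=cv2.findContours((l==i).astype(np.uint8),cv2.RETR_EXTERNAL,cv2.CHAIN_APPROX_NONE)
    k=max(cs,key=cv2.contourArea); hull=np.array([ray(c,q[0],z) for q in cv2.convexHull(k)]).astype(np.float32)
    fill=np.zeros_like(m); cv2.drawContours(fill,[k],-1,1,-1); v,u=np.nonzero(fill)
    P=np.array([ray(c,q,z) for q in zip(u,v)]); ev,E=np.linalg.eigh(np.cov(P.T)); e=E[:,1]
    rc=cv2.minAreaRect(hull*1000); ctr=ray(c,(u.mean(),v.mean()),z)
    return np.round(ctr,4),"px",s[i,4],"long-axis deg",round(np.degrees(np.arctan2(e[1],e[0]))%180,1),"rect",np.round(rc[1]),
E
python3 - <<'E'
from h import *
ORG=lambda h,s,v:(h<16)&(s>190)&(v>70); BR=lambda h,s,v:(h>16)&(h<30)&(s>110); BL=lambda h,s,v:(h>105)&(h<125)&(s>150)
DK=lambda h,s,v:(v<90)&(s<90)
for n,pts in (("top",dict(br=(207,319),sp=(152,251),tr=(146,319),da=(207,256),pl=(200,187))),("side",dict(sp=(182,231),tr=(152,280),da=(209,279),pl=(250,203)))):
    c=vision.camera(n); f=cv2.cvtColor(np.ascontiguousarray(c["frame"]),cv2.COLOR_RGB2HSV)
    for k,(cond,z) in dict(br=(ORG,.012),sp=(BR,.006),tr=(BL,.003),da=(DK,.008),pl=(DK,.006)).items():
        if k in pts:
            p=pts[k]
            try: print(n,k,*blob(c,p,cond,z,{'sp':14,'da':16}.get(k,40)))
            except Exception as e: print(n,k,e,f[p[0]-3:p[0]+4:3,p[1]-8:p[1]+9:4].tolist())
    if n=="top":
        for l in ("plate","wing_nut"):
            for d in vision.outline_of(n,l)[:2]:
                v,u=np.nonzero(d["mask"]); print(l,d["conf"],len(v),ray(c,(u.mean(),v.mean()),.012))
        a=c["frame"][180:222,155:220,::-1]; cv2.imwrite("pics/c1.png",cv2.resize(a,None,fx=10,fy=10,interpolation=cv2.INTER_CUBIC))
E
```

```text
top br [ 0.4396 -0.2303] px 523 long-axis deg 128.3 rect [ 52. 127.]
top sp [ 0.6329 -0.0037] px 98 long-axis deg 21.3 rect [37. 41.]
top tr [ 0.6531 -0.2341] px 959 long-axis deg 101.1 rect [106. 108.]
top da [ 0.4494 -0.0142] px 155 long-axis deg 41.5 rect [50. 48.]
top pl [0.474  0.2193] px 1045 long-axis deg 100.7 rect [ 81. 162.]
plate 0.58 1105 [0.47622104 0.21778535]
wing_nut 0.39 96 [0.47668055 0.22297551]
side sp [ 0.6327 -0.0065] px 121 long-axis deg 142.5 rect [42. 50.]
side tr [ 0.6509 -0.2352] px 589 long-axis deg 116.4 rect [109. 111.]
side da [ 0.4469 -0.0159] px 259 long-axis deg 135.0 rect [51. 62.]
side pl [0.4694 0.2235] px 1680 long-axis deg 100.7 rect [ 89. 164.]
```

View pics/c1.png

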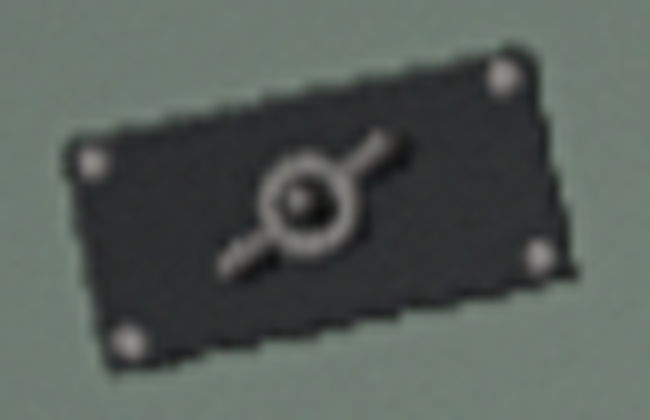

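The crop shows the wing nut hub at about (199.8,185.3), with its wings rising to the right at about 38°, so yaw is about 127.5°. The plate's long side is at about 101°, with its centre from the four bolts at about (200.4,186.1). The stud stands at the middle.

```bash
python3 - <<'E'
from h import *
c=vision.camera("top"); print(ray(c,(186.05,200.4),.012),ray(c,(185.3,199.8),.030))
d=blob(c,(146,319),lambda h,s,v:(h>105)&(h<125)&(s>150),.003);
go(.45,-.35,.20,127.5); go(.474,.2205,.15,127.5)
E
```

```text
[0.47450099 0.21946477] [0.47535814 0.21969788]
row [0.9489, -0.437, 0.1018] turn 0.2074 q6 -0.18 nrows 12
row [0.9489, -0.437, 0.1018] turn -0.2926 q6 -0.18 nrows 16
row [1.7403, -2.168, 0.2685] turn 0.2074 q6 -0.18 nrows 22
row [1.7403, -2.168, 0.2685] turn -0.2926 q6 -0.18 nrows 22
```

```bash
python3 -m handwheel '[[0.95,-0.44,0.1,-0.2926],[0.95,-0.44,0.1,-0.2926],[0.95,-0.44,0.1,-0.2926],[0.95,-0.44,0.1,-0.2926],[0.95,-0.44,0.1,-0.2926],[0.95,-0.44,0.1,-0.2926],[0.95,-0.44,0.1,-0.2926],[0.95,-0.44,0.1,-0.2926],[0.95,-0.44,0.1,-0.2926],[0.95,-0.44,0.1,-0.2926],[0.95,-0.44,0.1,-0.2926],[0.95,-0.44,0.1,-0.2926],[0.95,-0.44,0.1,-0.2926],[0.95,-0.44,0.1,-0.2926],[0.95,-0.44,0.1,-0.2926],[0.95,-0.44,0.1,-0.2926]]' 100 20; python3 -c "
from h import *
go(.475,.22,.15,127.5)"
```

```text
time: 2.58
position: [0.45, -0.3491, 0.2006]
tool_rot: [0.442, 0.897, -0.0, 0.0]
ft_force: [0.2, -0.0, 0.0]
grip_width: 0.0867
grip_force: 0.0
row [1.4524, 1.2231, 0.1688] turn 0.0002 q6 -1.51 nrows 15
row [1.4524, 1.2231, 0.1688] turn -0.4998 q6 -1.51 nrows 27
```

```bash
python3 -m handwheel '[[0.95,0.8,0.11,0],[0.95,0.8,0.11,0],[0.95,0.8,0.11,0],[0.95,0.8,0.11,0],[0.95,0.8,0.11,0],[0.95,0.8,0.11,0],[0.95,0.8,0.11,0],[0.95,0.8,0.11,0],[0.95,0.8,0.11,0],[0.95,0.8,0.11,0]]'; python3 -m handwheel '[[0.5,0.423,0.06,0],[0.5,0.423,0.06,0],[0.5,0.423,0.06,0],[0.5,0.423,0.06,0],[0.5,0.423,0.06,0],[0.5,0.423,0.06,0],[0.5,0.423,0.06,0],[0.5,0.423,0.06,0]]'; python3 - <<'E'
from h import *
go(.475,.22,.15,127.5)
go(.475,.22,.025,127.5)
for n,b in (("top",(150,130,250,250)),("side",(180,130,300,300))):
    c=vision.camera(n); a=c["frame"][b[0]:b[2],b[1]:b[3],::-1]; cv2.imwrite(f"pics/w_{n}.png",cv2.resize(a,None,fx=4,fy=4,interpolation=cv2.INTER_CUBIC))
    T,K=c["cam_to_world"],c["K"]
    for p in ((.475,.22,.066),(.475,.22,.012)):
        q=K@(T[:3,:3].T@(np.array(p)-T[:3,3])); print(n,q[:2]/q[2])
E
```

```text
time: 3.42
position: [0.4651, 0.0297, 0.1671]
tool_rot: [0.44, 0.898, 0.001, -0.002]
ft_force: [-0.3, -0.5, 0.1]
grip_width: 0.0867
grip_force: 0.0
time: 4.08
position: [0.4762, 0.2189, 0.1495]
tool_rot: [0.443, 0.897, -0.0, -0.0]
ft_force: [0.5, -0.1, 0.6]
grip_width: 0.0871
grip_force: 0.0
row [0.0054, -0.0009, -0.0016] turn 0.4999 q6 -0.44 nrows 27
row [0.0054, -0.0009, -0.0016] turn -0.0001 q6 -0.44 nrows 2
row [0.0054, -0.0009, 0.4151] turn 0.4999 q6 -0.44 nrows 27
row [0.0054, -0.0009, 0.4151] turn -0.0001 q6 -0.44 nrows 4
top [183.80220509 199.19496571]
top [185.88962065 200.2545009 ]
side [198.85236468 230.64970873]
side [200.99136959 247.35931057]
```

View pics/w_side.png

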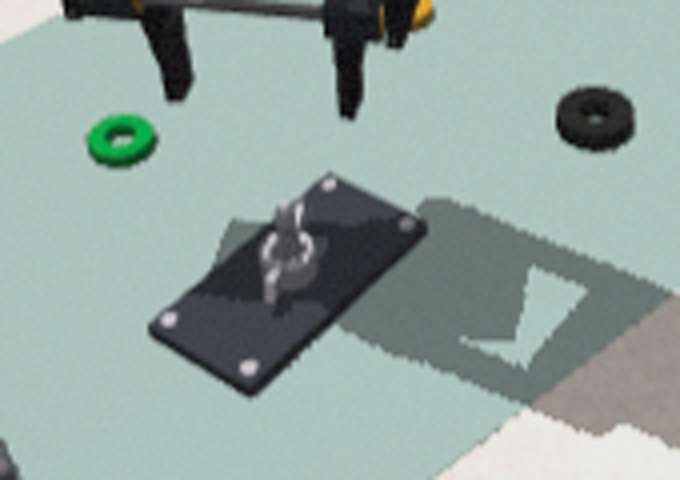

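The side crop shows the plate bolts averaging about (248,201.7), within 1 px of my prediction. The gripper hangs above, astride the wing nut, with its hub at about (241,201). I fuse the two views and go down.

```bash
python3 - <<'E'
from h import *
c=vision.camera("side"); print(ray(c,(201.7,248.),.012),ray(c,(201.3,240.9),.03))
E
python3 -m handwheel '[[0.005,0,0.2,0],[0.005,0,0.3,0],[0.005,0,0.36,0],[0.005,0,0.42,0],[0.005,0,0.42,0],[0.005,0,0.42,0]]'; python3 -m handwheel '[[0,0,0,0],[0,0,0,0],[0,0,0,0],[0,0,0,0],[0,0,0,0],[0,0,0,0],[0,0,0,0],[0,0,0,0]]' 0 20
```

```text
[0.47215343 0.22007118] [0.47606321 0.21624322]
time: 4.73
position: [0.4754, 0.2193, 0.0228]
tool_rot: [0.443, 0.896, -0.001, -0.001]
ft_force: [-0.4, 0.0, -0.5]
grip_width: 0.0872
grip_force: 0.0
time: 5.4
position: [0.4753, 0.2207, 0.0236]
tool_rot: [0.442, 0.897, 0.0, 0.0]
ft_force: [-0.1, 0.0, -1.9]
grip_width: 0.0416
grip_force: 0.0
```

```bash
python3 -m handwheel '[[0,0,0,0],[0,0,0,0],[0,0,0,0],[0,0,0,0]]' 0 25;  python3 -m handwheel '[[0,0,-0.06,0],[0,0,-0.12,0],[0,0,-0.2,0],[0,0,-0.3,0],[0,0,-0.4,0],[0,0,-0.4,0]]'; python3 -c "
from h import *
go(.652,-.2345,.12,93);go(.475,.22,.12,93)"
```

```text
time: 5.73
position: [0.4749, 0.2206, 0.0235]
tool_rot: [0.442, 0.897, -0.0, -0.0]
ft_force: [-0.5, -0.2, 1.7]
grip_width: 0.0325
grip_force: 25.0
time: 6.23
position: [0.4789, 0.2217, 0.1485]
tool_rot: [0.442, 0.897, 0.004, 0.004]
ft_force: [0.3, 0.3, -0.3]
grip_width: 0.0321
grip_force: 25.0
row [-1.5574, -0.4682, 0.0949] turn 0.0959 q6 -0.43 nrows 13
row [-1.5574, -0.4682, 0.0949] turn -0.4041 q6 -0.43 nrows 22
row [0.0036, -0.0138, 0.0949] turn 0.0959 q6 -0.43 nrows 6
row [0.0036, -0.0138, 0.0949] turn -0.4041 q6 -0.43 nrows 22
```

```bash
python3 -m handwheel '[[-0.95,-0.29,0,0.06],[-0.95,-0.29,0,0.06],[-0.95,-0.29,0,0.06],[-0.95,-0.29,0,0.06],[-0.95,-0.29,0,0.06],[-0.95,-0.29,0,0.06],[-0.95,-0.29,0,0.06],[-0.95,-0.29,0,0.06],[-0.95,-0.29,0,0.06],[-0.95,-0.29,0,0.06]]'; python3 - <<'E'
from h import *
go(.652,-.2345,.12,93)
c=vision.camera("top"); a=c["frame"][120:230,150:350,::-1]; cv2.imwrite("pics/s1.png",cv2.resize(a,None,fx=4,fy=4,interpolation=cv2.INTER_CUBIC))
E
```

```text
time: 7.07
position: [0.5788, -0.0584, 0.1425]
tool_rot: [0.603, 0.798, -0.0, -0.001]
ft_force: [-1.5, -0.4, -1.2]
grip_width: 0.0324
grip_force: 25.0
row [-0.6314, 0.0749, 0.0749] turn 0.0356 q6 -0.57 nrows 6
row [-0.6314, 0.0749, 0.0749] turn -0.4644 q6 -0.57 nrows 25
```

View pics/s1.png

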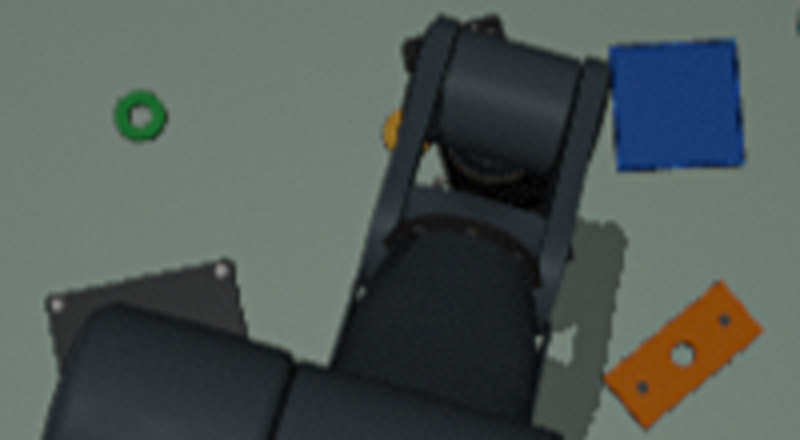

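The blue tray spans (131–161 rows, 302–336 columns) and is clear. The bracket hole is at about (208,320). The arm is carrying the nut.

```bash
python3 -m handwheel '[[-0.63,0.075,0.05,0.0356],[-0.63,0.075,0.05,0.0356],[-0.63,0.075,0.05,0.0356],[-0.63,0.075,0.05,0.0356],[-0.63,0.075,0.05,0.0356],[-0.63,0.075,0.05,0.0356],[-0.63,0.075,0.05,0.0356],[-0.63,0.075,0.05,0.0356]]'; python3 - <<'E'
from h import *
go(.652,-.2345,.0165,93)
c=vision.camera("side"); a=c["frame"][90:190,200:350,::-1]; cv2.imwrite("pics/s2.png",cv2.resize(a,None,fx=4,fy=4,interpolation=cv2.INTER_CUBIC))
E
```

```text
time: 7.78
position: [0.6521, -0.2312, 0.1278]
tool_rot: [0.687, 0.727, -0.0, -0.002]
ft_force: [0.1, -1.0, -0.4]
grip_width: 0.0321
grip_force: 25.0
row [-0.0111, -0.0011, 0.371] turn 0.0005 q6 -0.56 nrows 4
row [-0.0111, -0.0011, 0.371] turn -0.4995 q6 -0.56 nrows 27
```

View pics/s2.png

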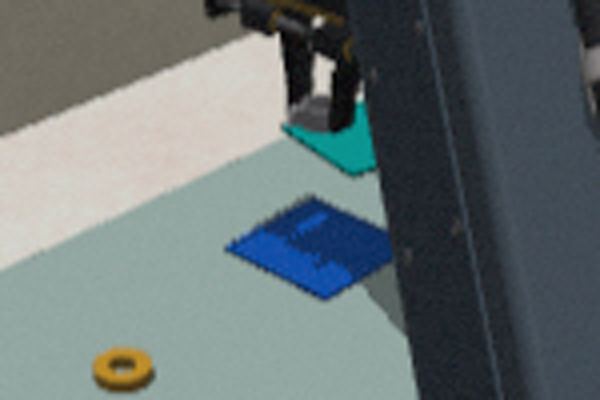

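The side crop shows the nut held upright between the fingers over the blue tray, at about (118,280). I lower it.

```bash
python3 -m handwheel '[[-0.011,0,0.12,0],[-0.011,0,0.24,0],[-0.011,0,0.32,0],[-0.011,0,0.355,0],[-0.011,0,0.37,0],[-0.011,0,0.37,0],[-0.011,0,0.37,0]]'
```

```text
time: 8.42
position: [0.6545, -0.2372, 0.0191]
tool_rot: [0.688, 0.726, 0.0, 0.001]
ft_force: [0.1, 0.2, -0.9]
grip_width: 0.032
grip_force: 25.0
```

```bash
python3 -m handwheel '[[0,0,0.004,0],[0,0,0.008,0],[0,0,0.01,0],[0,0,0.01,0]]'
```

```text
time: 8.75
position: [0.6537, -0.2376, 0.0153]
tool_rot: [0.688, 0.726, 0.0, 0.001]
ft_force: [0.1, -0.7, -0.4]
grip_width: 0.0326
grip_force: 25.0
```

```bash
python3 -m handwheel '[[0,0,0,0],[0,0,0,0],[0,0,0,0],[0,0,0,0],[0,0,0,0],[0,0,0,0]]' 62; python3 -m handwheel '[[0,0,-0.1,0],[0,0,-0.25,0],[0,0,-0.35,0],[0,0,-0.35,0]]' ; python3 -c "
from h import *
go(.448,-.0155,.10,65);go(.448,-.0155,.10,90)"
```

```text
time: 9.25
position: [0.6534, -0.2374, 0.0146]
tool_rot: [0.688, 0.726, 0.0, 0.0]
ft_force: [0.7, -0.8, -0.3]
grip_width: 0.0531
grip_force: 0.0
time: 9.58
position: [0.6582, -0.2398, 0.1279]
tool_rot: [0.688, 0.726, 0.002, 0.007]
ft_force: [1.5, -1.0, 1.0]
grip_width: 0.0536
grip_force: 0.0
row [0.7844, -0.6593, 0.093] turn 0.078 q6 -0.56 nrows 9
row [0.7844, -0.6593, 0.093] turn -0.422 q6 -0.56 nrows 23
row [0.7844, -0.6593, 0.093] turn 0.0086 q6 -0.56 nrows 9
row [0.7844, -0.6593, 0.093] turn -0.4914 q6 -0.56 nrows 26
```

```bash
python3 -m handwheel '[[0.784,-0.66,0.09,0.01],[0.784,-0.66,0.09,0.01],[0.784,-0.66,0.09,0.01],[0.784,-0.66,0.09,0.01],[0.784,-0.66,0.09,0.01],[0.784,-0.66,0.09,0.01],[0.784,-0.66,0.09,0.01],[0.784,-0.66,0.09,0.01],[0.784,-0.66,0.09,0.01],[0.784,-0.66,0.09,0.01],[0.784,-0.66,0.09,0.01]]' 100 12; python3 - <<'E'
from h import *
go(.448,-.0155,.012,90)
c=vision.camera("side"); a=c["frame"][110:250,210:350,::-1]; cv2.imwrite("pics/s3.png",cv2.resize(a,None,fx=4,fy=4,interpolation=cv2.INTER_CUBIC))
E
```

```text
time: 10.5
position: [0.4453, -0.0141, 0.0929]
tool_rot: [0.71, 0.704, 0.001, 0.002]
ft_force: [1.0, -0.0, 0.0]
grip_width: 0.0871
grip_force: 0.0
row [-0.0046, 0.0089, 0.2697] turn 0.4986 q6 -0.27 nrows 27
row [-0.0046, 0.0089, 0.2697] turn -0.0014 q6 -0.27 nrows 3
```

View pics/s3.png

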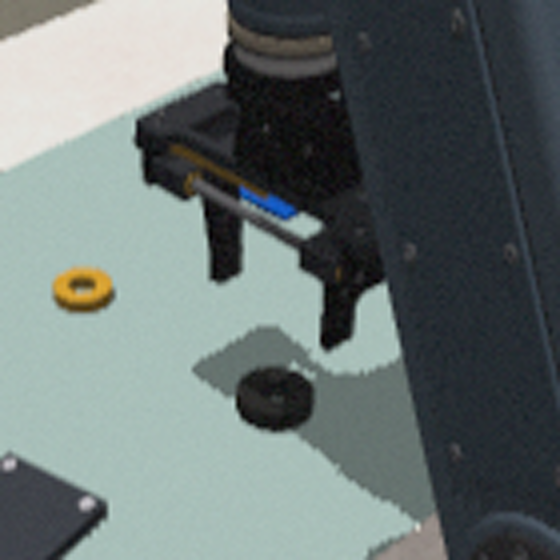

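The gripper straddles the damper, which is at about (209,279) in the side frame. I descend and grip.

```bash
python3 -m handwheel '[[-0.004,0.007,0.12,0],[-0.004,0.007,0.2,0],[-0.004,0.007,0.25,0],[-0.004,0.007,0.272,0],[-0.004,0.007,0.272,0],[-0.004,0.007,0.272,0]]'; python3 -m handwheel '[[0,0,0,0],[0,0,0,0],[0,0,0,0],[0,0,0,0],[0,0,0,0],[0,0,0,0],[0,0,0,0],[0,0,0,0],[0,0,0,0]]' 0 15
```

```text
time: 11.05
position: [0.446, -0.0151, 0.0109]
tool_rot: [0.711, 0.704, 0.0, 0.0]
ft_force: [0.5, -0.5, 0.2]
grip_width: 0.0871
grip_force: 0.0
time: 11.8
position: [0.4455, -0.0144, 0.0112]
tool_rot: [0.71, 0.704, 0.0, 0.0]
ft_force: [-0.1, -0.0, 4.1]
grip_width: 0.0509
grip_force: 15.0
```

```bash
python3 -m handwheel '[[0,0,-0.1,0],[0,0,-0.25,0],[0,0,-0.4,0],[0,0,-0.4,0],[0,0,-0.4,0]]' ; python3 -c "
from h import *
go(.4735,.2195,.125,93);go(.4735,.2195,.125,101)"
```

```text
time: 12.22
position: [0.4467, -0.0147, 0.1333]
tool_rot: [0.71, 0.704, 0.002, 0.003]
ft_force: [-0.2, 0.4, 0.0]
grip_width: 0.0506
grip_force: 15.0
row [0.7816, 0.0825, 0.0277] turn 0.4903 q6 -0.28 nrows 26
row [0.7816, 0.0825, 0.0277] turn -0.0097 q6 -0.28 nrows 7
row [0.7816, 0.0825, 0.0277] turn 0.468 q6 -0.28 nrows 25
row [0.7816, 0.0825, 0.0277] turn -0.032 q6 -0.28 nrows 7
```

```bash
python3 -m handwheel '[[0.78,0.0825,0.028,-0.032],[0.78,0.0825,0.028,-0.032],[0.78,0.0825,0.028,-0.032],[0.78,0.0825,0.028,-0.032],[0.78,0.0825,0.028,-0.032],[0.78,0.0825,0.028,-0.032],[0.78,0.0825,0.028,-0.032],[0.78,0.0825,0.028,-0.032],[0.78,0.0825,0.028,-0.032]]'; python3 - <<'E'
from h import *
go(.4735,.2195,.023,101)
c=vision.camera("side"); a=c["frame"][160:290,130:270,::-1]; cv2.imwrite("pics/s4.png",cv2.resize(a,None,fx=4,fy=4,interpolation=cv2.INTER_CUBIC))
T,K=c["cam_to_world"],c["K"]
for p in ((.4735,.2195,.066),(.4735,.2195,.012)):
        q=K@(T[:3,:3].T@(np.array(p)-T[:3,3])); print((q[:2]/q[2]-[130,160])*4)
E
```

```text
time: 12.97
position: [0.4704, 0.2186, 0.1208]
tool_rot: [0.636, 0.772, -0.002, -0.001]
ft_force: [-0.7, 0.2, 0.8]
grip_width: 0.0507
grip_force: 15.0
row [0.0008, 0.0108, 0.326] turn 0.0001 q6 0.03 nrows 4
row [0.0008, 0.0108, 0.326] turn -0.4999 q6 0.03 nrows 27
[277.70175213 283.48028252]
[286.18301366 350.33120927]
```

View pics/s4.png

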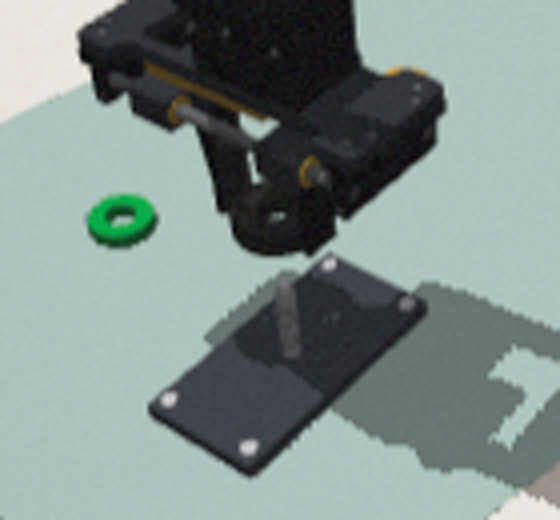

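The stud is clearly visible, tip at about (278,286) in the crop. The damper hole's top is at about (213,276) in the crop. I compare both in the same view.

```bash
python3 - <<'E'
from h import *
c=vision.camera("side"); f=lambda u,v:(130+(u+.5)/4-.5,160+(v+.5)/4-.5)
print("stud tip",ray(c,f(286,280),.066),"mid",ray(c,f(289,318),.038),"hole",ray(c,f(276,213),.126),"body",ray(c,f(283,216),.118)); print(robot.get_obs()["position"])
E
```

```text
stud tip [0.47411784 0.21416875] mid [0.4728211  0.21613519] hole [0.46526714 0.22094492] body [0.46857055 0.21458488]
[0.47103025 0.21793702 0.12155939]
```

```bash
python3 -m handwheel '[[-0.002,0.009,0.08,0],[-0.002,0.009,0.15,0],[-0.002,0.009,0.18,0],[-0.002,0.009,0.2,0],[-0.002,0.009,0.2,0]]'
```

```text
time: 13.48
position: [0.474, 0.2183, 0.0616]
tool_rot: [0.637, 0.771, -0.001, -0.001]
ft_force: [0.2, 0.2, -0.7]
grip_width: 0.0508
grip_force: 15.0
```

No force, so the damper is past the tip. I go on down to home (z 0.023).

```bash
python3 -m handwheel '[[0,0,0.04,0],[0,0,0.08,0],[0,0,0.11,0],[0,0,0.125,0],[0,0,0.125,0],[0,0,0.125,0]]'
```

```text
time: 13.98
position: [0.4749, 0.2193, 0.0253]
tool_rot: [0.636, 0.772, 0.0, 0.0]
ft_force: [0.1, -1.3, -0.0]
grip_width: 0.0505
grip_force: 15.0
```

```bash
python3 -m handwheel '[[0,0,0.004,0],[0,0,0.006,0],[0,0,0.006,0]]'; python3 -m handwheel '[[0,0,0,0],[0,0,0,0],[0,0,0,0],[0,0,0,0],[0,0,0,0],[0,0,0,0],[0,0,0,0]]' 85; python3 -m handwheel '[[0,0,-0.1,0],[0,0,-0.25,0],[0,0,-0.4,0],[0,0,-0.4,0],[0,0,-0.4,0]]' 100 ; python3 - <<'E'
from h import *
go(.44,-.230,.14,128.3)
c=vision.camera("side"); a=c["frame"][190:290,130:260,::-1]; cv2.imwrite("pics/s5.png",cv2.resize(a,None,fx=5,fy=5,interpolation=cv2.INTER_CUBIC))
c=vision.camera("top"); print(ray(c,(320.3,208.1),.018),ray(c,(320.3,208.1),.010))
E
```

```text
time: 14.23
position: [0.4749, 0.2194, 0.0236]
tool_rot: [0.636, 0.772, 0.0, 0.0]
ft_force: [0.6, 0.3, -1.6]
grip_width: 0.0503
grip_force: 15.0
time: 14.82
position: [0.4747, 0.2193, 0.0233]
tool_rot: [0.636, 0.772, 0.0, -0.0]
ft_force: [-0.6, 0.7, -0.2]
grip_width: 0.0734
grip_force: 0.0
time: 15.23
position: [0.477, 0.2199, 0.1464]
tool_rot: [0.636, 0.772, 0.003, 0.002]
ft_force: [1.3, 0.4, -0.8]
grip_width: 0.0867
grip_force: 0.0
row [-1.4486, -0.4075, 0.0215] turn 0.4242 q6 0.03 nrows 23
row [-1.4486, -0.4075, 0.0215] turn -0.0758 q6 0.03 nrows 12
[ 0.44022446 -0.22983009] [ 0.44058034 -0.23108213]
```

View pics/s5.png

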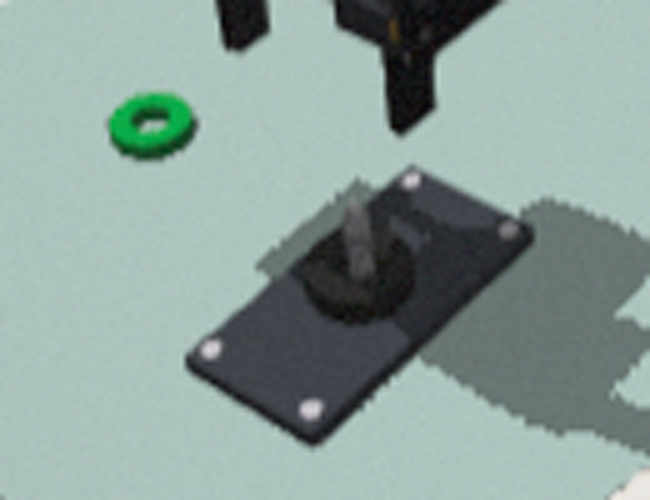

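The damper lies flat on the plate around the stud. Next is the bracket.

```bash
python3 -m handwheel '[[-0.95,-0.27,0,-0.05],[-0.95,-0.27,0,-0.05],[-0.95,-0.27,0,-0.05],[-0.95,-0.27,0,-0.05],[-0.95,-0.27,0,-0.05],[-0.95,-0.27,0,-0.05],[-0.95,-0.27,0,-0.05],[-0.95,-0.27,0,-0.05],[-0.95,-0.27,0,-0.05]]' 100; python3 -c "
from h import *
go(.44,-.230,.1,128.3)"
```

```text
time: 16.08
position: [0.4487, -0.0791, 0.1414]
tool_rot: [0.51, 0.86, -0.0, -0.001]
ft_force: [0.4, -0.5, 0.5]
grip_width: 0.087
grip_force: 0.0
row [-0.4274, -0.267, 0.1379] turn 0.4733 q6 -0.92 nrows 25
row [-0.4274, -0.267, 0.1379] turn -0.0267 q6 -0.92 nrows 5
```

```bash
python3 -m handwheel '[[-0.427,-0.267,0.138,-0.0267],[-0.427,-0.267,0.138,-0.0267],[-0.427,-0.267,0.138,-0.0267],[-0.427,-0.267,0.138,-0.0267],[-0.427,-0.267,0.138,-0.0267],[-0.427,-0.267,0.138,-0.0267],[-0.427,-0.267,0.138,-0.0267]]'; python3 - <<'E'
from h import *
go(.44,-.230,.011,128.3)
c=vision.camera("top"); a=c["frame"][120:270,260:400,::-1]; cv2.imwrite("pics/s6.png",cv2.resize(a,None,fx=4,fy=4,interpolation=cv2.INTER_CUBIC))
E
```

```text
time: 16.67
position: [0.4404, -0.2246, 0.1005]
tool_rot: [0.434, 0.901, 0.001, -0.002]
ft_force: [-0.1, 0.6, -0.7]
grip_width: 0.0871
grip_force: 0.0
row [-0.0131, -0.0123, 0.2983] turn 0.0009 q6 -1.37 nrows 4
row [-0.0131, -0.0123, 0.2983] turn -0.4991 q6 -1.37 nrows 27
```

View pics/s6.png

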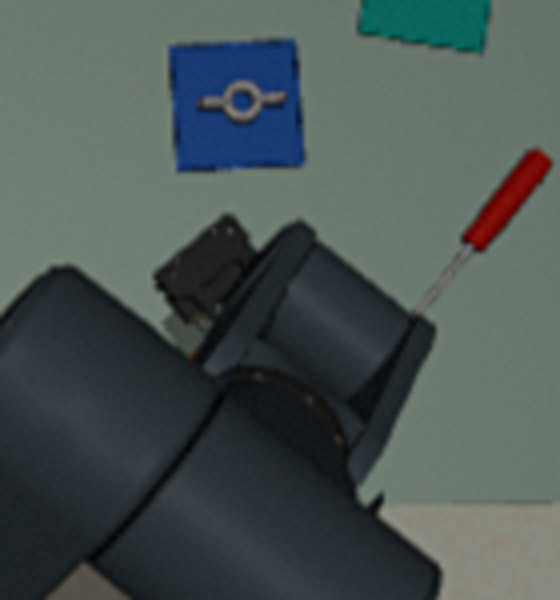

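The nut stands upright in the blue tray at about (144.9,320.1), wings at about 93°. The gripper is over the bracket, so I descend.

```bash
python3 -m handwheel '[[-0.01,-0.01,0.1,0],[-0.01,-0.01,0.2,0],[-0.01,-0.01,0.26,0],[-0.01,-0.01,0.295,0],[-0.01,-0.01,0.298,0],[-0.01,-0.01,0.298,0]]'; python3 -m handwheel '[[0,0,0,0],[0,0,0,0],[0,0,0,0],[0,0,0,0],[0,0,0,0],[0,0,0,0],[0,0,0,0],[0,0,0,0],[0,0,0,0]]' 0 25;  python3 -m handwheel '[[0,0,-0.1,0],[0,0,-0.25,0],[0,0,-0.4,0],[0,0,-0.4,0],[0,0,-0.4,0]]'; python3 -c "
from h import *
go(.4745,.219,.12,101)"
```

```text
time: 17.22
position: [0.4412, -0.2297, 0.0124]
tool_rot: [0.433, 0.901, 0.0, -0.001]
ft_force: [0.4, 0.9, 0.7]
grip_width: 0.0869
grip_force: 0.0
time: 17.97
position: [0.4412, -0.2313, 0.0129]
tool_rot: [0.434, 0.901, -0.0, 0.0]
ft_force: [-1.3, -1.3, 6.3]
grip_width: 0.0556
grip_force: 25.0
time: 18.38
position: [0.4428, -0.2321, 0.135]
tool_rot: [0.434, 0.901, -0.001, 0.003]
ft_force: [-0.4, 0.0, -2.2]
grip_width: 0.0555
grip_force: 25.0
row [1.109, 1.0211, 0.0501] turn 0.0767 q6 -1.38 nrows 12
row [1.109, 1.0211, 0.0501] turn -0.4233 q6 -1.38 nrows 23
```

```bash
python3 -m handwheel '[[0.9,0.83,0.01,0.06],[0.9,0.83,0.01,0.06],[0.9,0.83,0.01,0.06],[0.9,0.83,0.01,0.06],[0.9,0.83,0.01,0.06],[0.9,0.83,0.01,0.06],[0.9,0.83,0.01,0.06],[0.9,0.83,0.01,0.06],[0.9,0.83,0.01,0.06],[0.9,0.83,0.01,0.06]]'; python3 -c "
from h import *
go(.4745,.219,.125,101)"
```

```text
time: 19.22
position: [0.4655, 0.1413, 0.1275]
tool_rot: [0.592, 0.806, -0.0, -0.002]
ft_force: [0.8, -0.3, -1.7]
grip_width: 0.0556
grip_force: 25.0
row [0.2383, 0.1059, 0.0083] turn 0.0177 q6 -0.24 nrows 3
row [0.2383, 0.1059, 0.0083] turn -0.4823 q6 -0.24 nrows 26
```

```bash
python3 -m handwheel '[[0.238,0.106,0,0.0177],[0.238,0.106,0,0.0177],[0.238,0.106,0,0.0177],[0.238,0.106,0,0.0177],[0.238,0.106,0,0.0177],[0.238,0.106,0,0.0177]]'; python3 - <<'E'
from h import *
go(.4745,.219,.0335,101)
c=vision.camera("side"); a=c["frame"][160:290,120:260,::-1]; cv2.imwrite("pics/s7.png",cv2.resize(a,None,fx=4,fy=4,interpolation=cv2.INTER_CUBIC))
E
```

```text
time: 19.72
position: [0.4757, 0.2116, 0.1283]
tool_rot: [0.639, 0.769, -0.001, -0.001]
ft_force: [0.3, -0.7, -1.2]
grip_width: 0.0554
grip_force: 25.0
row [0.0251, 0.0007, 0.316] turn 0.4988 q6 0.02 nrows 27
row [0.0251, 0.0007, 0.316] turn -0.0012 q6 0.02 nrows 4
```

View pics/s7.png

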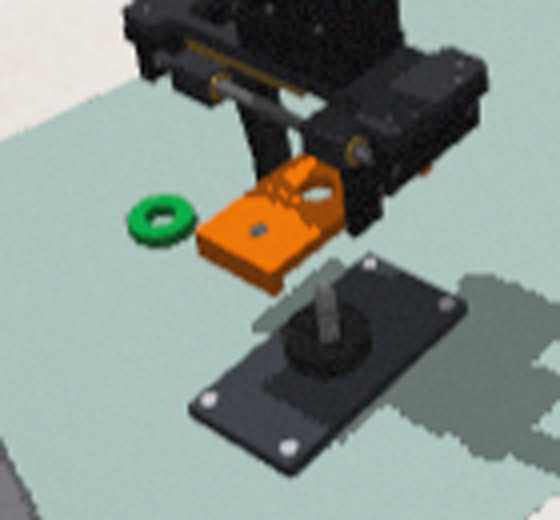

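The bracket is held level, hole at about (208,199). The stud is below and to its near side.

```bash
python3 -m handwheel '[[0,0,0,0],[0,0,0,0]]'; python3 - <<'E'
from h import *
go(.4745,.219,.0335,101)
c=vision.camera("side"); f=lambda u,v:(120+(u+.5)/4-.5,160+(v+.5)/4-.5)
print("hole",ray(c,f(318,192),robot.get_obs()["position"][2]+.005),"tip",ray(c,f(324,282),.066))
E
```

```text
time: 19.93
position: [0.4768, 0.2118, 0.1293]
tool_rot: [0.639, 0.769, -0.0, -0.0]
ft_force: [-0.8, -0.4, -1.3]
grip_width: 0.0558
grip_force: 25.0
row [0.025, -0.003, 0.3195] turn 0.4987 q6 0.02 nrows 27
row [0.025, -0.003, 0.3195] turn -0.0013 q6 0.02 nrows 4
hole [0.47011944 0.21493038] tip [0.47357824 0.21601299]
```

```bash
python3 -m handwheel '[[0.02,-0.003,0.04,-0.001],[0.02,-0.003,0.1,-0.001],[0.02,-0.003,0.14,-0.001],[0.02,-0.003,0.165,-0.001],[0.02,-0.003,0.19,-0.001],[0.02,-0.003,0.2,-0.001],[0.02,-0.003,0.2,-0.001]]'
```

```text
time: 20.57
position: [0.4746, 0.2185, 0.069]
tool_rot: [0.636, 0.772, -0.0, -0.0]
ft_force: [-0.8, -0.5, -0.6]
grip_width: 0.0557
grip_force: 25.0
```

```bash
python3 -m handwheel '[[0,0,0.02,0],[0,0,0.04,0],[0,0,0.05,0],[0,0,0.05,0]]'; python3 -m handwheel '[[0,0,0.02,0],[0,0,0.04,0],[0,0,0.055,0],[0,0,0.06,0],[0,0,0.06,0]]'
```

```text
time: 20.9
position: [0.4743, 0.2186, 0.0538]
tool_rot: [0.636, 0.772, -0.0, -0.0]
ft_force: [-0.7, -0.6, -0.7]
grip_width: 0.0551
grip_force: 25.0
time: 21.32
position: [0.4743, 0.2186, 0.0358]
tool_rot: [0.636, 0.772, -0.001, -0.0]
ft_force: [0.5, 0.5, -1.1]
grip_width: 0.0559
grip_force: 25.0
```

```bash
python3 -m handwheel '[[0,0,0.004,0],[0,0,0.007,0],[0,0,0.009,0],[0,0,0.009,0],[0,0,0.009,0]]';python3 -m handwheel '[[0,0,0,0],[0,0,0,0],[0,0,0,0],[0,0,0,0],[0,0,0,0],[0,0,0,0],[0,0,0,0]]' 90; python3 -m handwheel '[[0,0,-0.1,0],[0,0,-0.25,0],[0,0,-0.35,0],[0,0,-0.35,0],[0,0,-0.35,0]]' 100 ; python3 - <<'E'
from h import *
go(.6328,-.005,.14,93)
c=vision.camera("side"); a=c["frame"][190:290,130:260,::-1]; cv2.imwrite("pics/s8.png",cv2.resize(a,None,fx=5,fy=5,interpolation=cv2.INTER_CUBIC))
E
```

```text
time: 21.73
position: [0.4749, 0.2187, 0.0339]
tool_rot: [0.636, 0.772, 0.0, 0.0]
ft_force: [0.1, -0.4, -1.2]
grip_width: 0.0561
grip_force: 25.0
time: 22.32
position: [0.4748, 0.2187, 0.0338]
tool_rot: [0.636, 0.772, 0.0, 0.0]
ft_force: [0.3, 0.3, 0.4]
grip_width: 0.0777
grip_force: 0.0
time: 22.73
position: [0.4762, 0.2191, 0.1409]
tool_rot: [0.636, 0.772, 0.002, 0.002]
ft_force: [-1.1, -0.2, -0.5]
grip_width: 0.0867
grip_force: 0.0
row [-0.8328, 0.3698, 0.0029] turn 0.0222 q6 0.03 nrows 8
row [-0.8328, 0.3698, 0.0029] turn -0.4778 q6 0.03 nrows 26
```

View pics/s8.png

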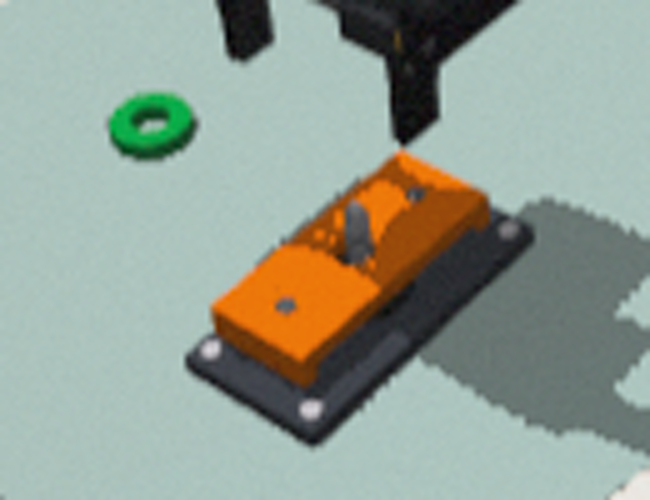

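The bracket is down on the damper and lined up with the plate. Now the spacer.

```bash
python3 -m handwheel '[[-0.833,0.37,0.03,0.022],[-0.833,0.37,0.03,0.022],[-0.833,0.37,0.03,0.022],[-0.833,0.37,0.03,0.022],[-0.833,0.37,0.03,0.022],[-0.833,0.37,0.03,0.022],[-0.833,0.37,0.03,0.022],[-0.833,0.37,0.03,0.022],[-0.833,0.37,0.03,0.022],[-0.833,0.37,0.03,0.022]]'; python3 - <<'E'
from h import *
go(.6328,-.005,.0105,93)
c=vision.camera("side"); print(*blob(c,(182,231),lambda h,s,v:(h>16)&(h<30)&(s>110),.006,14))
E
```

```text
time: 23.62
position: [0.6293, -0.0046, 0.1277]
tool_rot: [0.688, 0.726, -0.001, -0.002]
ft_force: [-0.1, -1.0, 0.8]
grip_width: 0.0871
grip_force: 0.0
row [-0.0018, 0.0115, 0.3908] turn 0.0002 q6 -0.24 nrows 4
row [-0.0018, 0.0115, 0.3908] turn -0.4998 q6 -0.24 nrows 27
[ 0.6329 -0.0067] px 126 long-axis deg 140.9 rect [41. 50.]
```

```bash
python3 -m handwheel '[[-0.002,0.0115,0.12,0],[-0.002,0.0115,0.24,0],[-0.002,0.0115,0.33,0],[-0.002,0.0115,0.37,0],[-0.002,0.0115,0.391,0],[-0.002,0.0115,0.391,0],[-0.002,0.0115,0.391,0]]'; python3 -m handwheel '[[0,0,0,0],[0,0,0,0],[0,0,0,0],[0,0,0,0],[0,0,0,0],[0,0,0,0],[0,0,0,0],[0,0,0,0],[0,0,0,0],[0,0,0,0],[0,0,0,0]]' 0 25;  python3 -m handwheel '[[0,0,-0.1,0],[0,0,-0.25,0],[0,0,-0.42,0],[0,0,-0.42,0],[0,0,-0.42,0]]'; python3 -c "
from h import *
go(.4745,.219,.135,101)"
```

```text
time: 24.25
position: [0.6355, -0.0053, 0.0135]
tool_rot: [0.688, 0.726, 0.0, 0.001]
ft_force: [-0.3, 0.3, 0.3]
grip_width: 0.0868
grip_force: 0.0
time: 25.17
position: [0.6342, -0.0058, 0.0125]
tool_rot: [0.688, 0.726, -0.0, -0.001]
ft_force: [-2.4, -0.5, 2.5]
grip_width: 0.0422
grip_force: 25.0
time: 25.58
position: [0.6388, -0.0064, 0.1433]
tool_rot: [0.688, 0.726, 0.003, 0.005]
ft_force: [0.6, 0.3, -0.6]
grip_width: 0.0422
grip_force: 25.0
row [0.7796, -0.5063, 0.0276] turn 0.478 q6 -0.24 nrows 26
row [0.7796, -0.5063, 0.0276] turn -0.022 q6 -0.24 nrows 8
```

```bash
python3 -m handwheel '[[0.78,-0.506,0.02,-0.022],[0.78,-0.506,0.02,-0.022],[0.78,-0.506,0.02,-0.022],[0.78,-0.506,0.02,-0.022],[0.78,-0.506,0.02,-0.022],[0.78,-0.506,0.02,-0.022],[0.78,-0.506,0.02,-0.022],[0.78,-0.506,0.02,-0.022],[0.78,-0.506,0.02,-0.022],[0.78,-0.506,0.02,-0.022],[0.78,-0.506,0.02,-0.022]]'; python3 - <<'E'
from h import *
go(.4745,.219,.085,101)
c=vision.camera("side"); B=lambda h,s,v:(h>16)&(h<30)&(s>110)
z=robot.get_obs()["position"][2]-.0065; print(z,*blob(c,(212,196),B,z,25))
E
```

```text
time: 26.5
position: [0.4717, 0.2189, 0.1318]
tool_rot: [0.637, 0.771, -0.0, 0.0]
ft_force: [0.3, 0.2, -1.3]
grip_width: 0.0423
grip_force: 25.0
row [-0.0013, 0.0092, 0.1561] turn 0.4998 q6 0.03 nrows 27
row [-0.0013, 0.0092, 0.1561] turn -0.0002 q6 0.03 nrows 3
0.1254809656305663 [0.4758 0.2231] px 168 long-axis deg 150.5 rect [30. 51.]
```

```bash
python3 -m handwheel '[[-0.002,0.009,0.06,0],[-0.002,0.009,0.12,0],[-0.002,0.009,0.16,0],[-0.002,0.009,0.185,0],[-0.002,0.009,0.205,0],[-0.002,0.009,0.21,0],[-0.002,0.009,0.21,0]]'; python3 -c "
from h import *
go(.4745,.219,.0505,101)"
```

```text
time: 27.13
position: [0.4738, 0.2192, 0.0693]
tool_rot: [0.636, 0.771, -0.0, -0.0]
ft_force: [-0.6, 0.6, -0.1]
grip_width: 0.0423
grip_force: 25.0
row [-0.0011, 0.002, 0.0625] turn 0.4999 q6 0.03 nrows 27
row [-0.0011, 0.002, 0.0625] turn -0.0001 q6 0.03 nrows 2
```

```bash
python3 -m handwheel '[[0,0.002,0.02,0],[0,0.002,0.04,0],[0,0.002,0.055,0],[0,0.002,0.06,0],[0,0.002,0.062,0],[0,0.002,0.062,0]]'
```

```text
time: 27.63
position: [0.4739, 0.2198, 0.0507]
tool_rot: [0.636, 0.772, -0.0, -0.0]
ft_force: [-0.6, -1.1, -1.5]
grip_width: 0.0421
grip_force: 25.0
```

```bash
python3 -m handwheel '[[0,0,0,0],[0,0,0,0],[0,0,0,0],[0,0,0,0],[0,0,0,0],[0,0,0,0],[0,0,0,0]]' 75; python3 -m handwheel '[[0,0,-0.1,0],[0,0,-0.25,0],[0,0,-0.3,0],[0,0,-0.3,0],[0,0,-0.3,0]]' 62 ; python3 - <<'E'
from h import *
go(.6534,-.2374,.14,93)
c=vision.camera("side"); B=lambda h,s,v:(h>16)&(h<30)&(s>110)
print(*blob(c,(237,200),B,.044,25))
a=c["frame"][190:290,130:260,::-1]; cv2.imwrite("pics/s9.png",cv2.resize(a,None,fx=5,fy=5,interpolation=cv2.INTER_CUBIC))
E
```

```text
time: 28.22
position: [0.4741, 0.2197, 0.0509]
tool_rot: [0.636, 0.772, 0.0, 0.0]
ft_force: [-0.9, -0.4, -0.2]
grip_width: 0.0649
grip_force: 0.0
time: 28.63
position: [0.4748, 0.2199, 0.142]
tool_rot: [0.636, 0.772, 0.001, 0.001]
ft_force: [-0.3, 0.4, -1.3]
grip_width: 0.0547
grip_force: 0.0
row [-1.6099, 0.2934, 0.0067] turn 0.0222 q6 0.03 nrows 13
row [-1.6099, 0.2934, 0.0067] turn -0.4778 q6 0.03 nrows 26
[0.4732 0.2209] px 205 long-axis deg 157.3 rect [42. 51.]
```

View pics/s9.png

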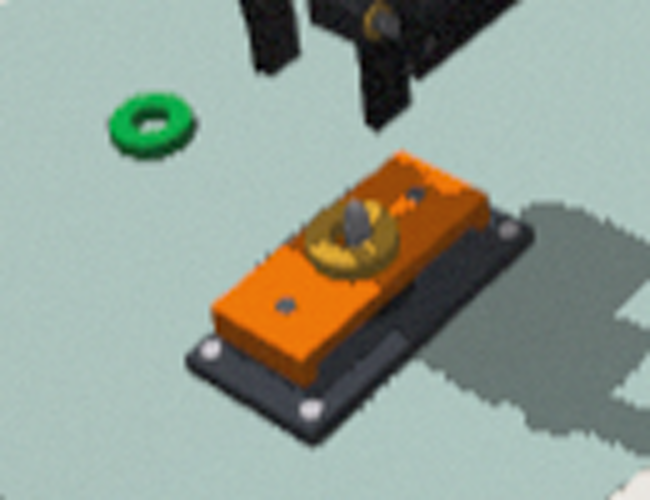

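The spacer lies flat on the bracket with the stud through it. I fetch the nut.

```bash
python3 -m handwheel '[[-0.95,0.173,0.01,0.022],[-0.95,0.173,0.01,0.022],[-0.95,0.173,0.01,0.022],[-0.95,0.173,0.01,0.022],[-0.95,0.173,0.01,0.022],[-0.95,0.173,0.01,0.022],[-0.95,0.173,0.01,0.022],[-0.95,0.173,0.01,0.022],[-0.95,0.173,0.01,0.022]]' 62; python3 -c "
from h import *
go(.6534,-.2374,.14,93)"
```

```text
time: 29.43
position: [0.5791, -0.0524, 0.1357]
tool_rot: [0.689, 0.724, -0.001, -0.001]
ft_force: [-0.6, 0.4, 0.1]
grip_width: 0.0539
grip_force: 0.0
row [-0.6282, 0.2169, -0.0142] turn 0.4995 q6 -0.33 nrows 27
row [-0.6282, 0.2169, -0.0142] turn -0.0005 q6 -0.33 nrows 6
```

```bash
python3 -m handwheel '[[-0.628,0.217,0,0],[-0.628,0.217,0,0],[-0.628,0.217,0,0],[-0.628,0.217,0,0],[-0.628,0.217,0,0],[-0.628,0.217,0,0],[-0.628,0.217,0,0],[-0.628,0.217,0,0],[-0.628,0.217,0,0]]' 62; python3 -c "
from h import *
go(.6534,-.2374,.0147,93)"
```

```text
time: 30.18
position: [0.6532, -0.2319, 0.1367]
tool_rot: [0.687, 0.727, -0.0, -0.002]
ft_force: [-0.9, -0.0, 0.3]
grip_width: 0.0541
grip_force: 0.0
row [-0.0185, -0.0005, 0.4067] turn 0.0006 q6 -0.56 nrows 4
row [-0.0185, -0.0005, 0.4067] turn -0.4994 q6 -0.56 nrows 27
```

```bash
python3 -m handwheel '[[-0.012,0,0.12,0],[-0.012,0,0.24,0],[-0.012,0,0.33,0],[-0.012,0,0.37,0],[-0.012,0,0.4,0],[-0.012,0,0.407,0],[-0.012,0,0.407,0],[-0.012,0,0.407,0]]'; python3 -c "
from h import *
go(.6534,-.2374,.0147,93)"
```

```text
time: 30.85
position: [0.656, -0.2387, 0.0175]
tool_rot: [0.688, 0.726, 0.0, 0.002]
ft_force: [0.3, -0.9, 1.1]
grip_width: 0.0542
grip_force: 0.0
row [0.0047, -0.0084, 0.0094] turn 0.0003 q6 -0.56 nrows 2
row [0.0047, -0.0084, 0.0094] turn -0.4997 q6 -0.56 nrows 27
```

```bash
python3 -m handwheel '[[0.004,-0.007,0.008,0],[0.004,-0.007,0.008,0],[0.004,-0.007,0.008,0]]';  python3 -m handwheel '[[0,0,0,0],[0,0,0,0],[0,0,0,0],[0,0,0,0],[0,0,0,0],[0,0,0,0],[0,0,0,0]]' 0 25;  python3 -m handwheel '[[0,0,-0.1,0],[0,0,-0.25,0],[0,0,-0.42,0],[0,0,-0.45,0],[0,0,-0.45,0]]'; python3 -c "
from h import *
go(.4745,.219,.145,110)"
```

```text
time: 31.1
position: [0.6528, -0.2375, 0.0143]
tool_rot: [0.688, 0.726, 0.0, 0.001]
ft_force: [-0.6, -0.3, -0.3]
grip_width: 0.0538
grip_force: 0.0
time: 31.68
position: [0.6527, -0.2374, 0.0134]
tool_rot: [0.688, 0.726, 0.0, 0.0]
ft_force: [-0.1, -0.9, -0.0]
grip_width: 0.0324
grip_force: 25.0
time: 32.1
position: [0.6563, -0.2392, 0.1554]
tool_rot: [0.688, 0.726, 0.002, 0.006]
ft_force: [0.8, 0.1, -0.2]
grip_width: 0.0322
grip_force: 25.0
row [1.5578, -0.5229, 0.0346] turn 0.453 q6 -0.56 nrows 24
row [1.5578, -0.5229, 0.0346] turn -0.047 q6 -0.56 nrows 13
```

```bash
python3 -m handwheel '[[0.95,-0.32,0.01,-0.03],[0.95,-0.32,0.01,-0.03],[0.95,-0.32,0.01,-0.03],[0.95,-0.32,0.01,-0.03],[0.95,-0.32,0.01,-0.03],[0.95,-0.32,0.01,-0.03],[0.95,-0.32,0.01,-0.03],[0.95,-0.32,0.01,-0.03],[0.95,-0.32,0.01,-0.03],[0.95,-0.32,0.01,-0.03]]'; python3 -c "
from h import *
go(.4745,.219,.14,110)"
```

```text
time: 32.93
position: [0.5414, 0.0423, 0.1448]
tool_rot: [0.616, 0.788, -0.0, -0.0]
ft_force: [0.1, 0.2, 0.1]
grip_width: 0.0325
grip_force: 25.0
row [0.6254, -0.0739, 0.0159] turn 0.4833 q6 -0.37 nrows 26
row [0.6254, -0.0739, 0.0159] turn -0.0167 q6 -0.37 nrows 6
```

```bash
python3 -m handwheel '[[0.625,-0.074,0.016,-0.0167],[0.625,-0.074,0.016,-0.0167],[0.625,-0.074,0.016,-0.0167],[0.625,-0.074,0.016,-0.0167],[0.625,-0.074,0.016,-0.0167],[0.625,-0.074,0.016,-0.0167],[0.625,-0.074,0.016,-0.0167],[0.625,-0.074,0.016,-0.0167],[0.625,-0.074,0.016,-0.0167]]'; python3 - <<'E'
from h import *
go(.4745,.219,.082,110)
c=vision.camera("side"); a=c["frame"][170:290,130:260,::-1]; cv2.imwrite("pics/s10.png",cv2.resize(a,None,fx=5,fy=5,interpolation=cv2.INTER_CUBIC))
E
```

```text
time: 33.68
position: [0.4764, 0.2172, 0.1404]
tool_rot: [0.575, 0.818, 0.0, 0.0]
ft_force: [0.6, -0.3, -0.9]
grip_width: 0.0319
grip_force: 25.0
row [0.0078, -0.004, 0.1948] turn 0.4993 q6 -0.13 nrows 27
row [0.0078, -0.004, 0.1948] turn -0.0007 q6 -0.13 nrows 3
```

```bash
python3 -m handwheel '[[0.005,-0.004,0.08,0],[0.005,-0.004,0.15,0],[0.005,-0.004,0.19,0],[0.005,-0.004,0.21,0],[0.005,-0.004,0.225,0],[0.005,-0.004,0.235,0],[0.005,-0.004,0.235,0]]'; python3 -c "
from h import *
go(.4745,.219,.0605,110)"
```

```text
time: 34.32
position: [0.4737, 0.2195, 0.07]
tool_rot: [0.575, 0.818, 0.0, 0.0]
ft_force: [0.4, 0.2, -0.5]
grip_width: 0.0324
grip_force: 25.0
row [-0.0024, 0.002, 0.0317] turn 0.4996 q6 -0.13 nrows 27
row [-0.0024, 0.002, 0.0317] turn -0.0004 q6 -0.13 nrows 2
```

```bash
python3 -m handwheel '[[0,0.002,0.01,0],[0,0.002,0.02,0],[0,0.002,0.026,0],[0,0.002,0.03,0],[0,0.002,0.03,0],[0,0.002,0.03,0]]'
```

```text
time: 34.82
position: [0.4737, 0.2201, 0.0611]
tool_rot: [0.574, 0.819, -0.0, -0.0]
ft_force: [0.0, -0.8, -0.1]
grip_width: 0.0324
grip_force: 25.0
```

```bash
python3 -m handwheel '[[0,0,0.002,0],[0,0,0.002,0]]'; python3 -m handwheel '[[0,0,0,0],[0,0,0,0],[0,0,0,0],[0,0,0,0],[0,0,0,0],[0,0,0,0],[0,0,0,0]]' 65; python3 -m handwheel '[[0,0,-0.1,0],[0,0,-0.25,0],[0,0,-0.4,0],[0,0,-0.4,0],[0,0,-0.4,0]]' ; python3 - <<'E'
from h import *
c=vision.camera("side"); a=c["frame"][170:290,130:260,::-1]; cv2.imwrite("pics/s11.png",cv2.resize(a,None,fx=5,fy=5,interpolation=cv2.INTER_CUBIC))
E
```

```text
time: 34.98
position: [0.4738, 0.2201, 0.0605]
tool_rot: [0.574, 0.819, 0.0, 0.0]
ft_force: [-0.5, -0.0, -1.7]
grip_width: 0.0322
grip_force: 25.0
time: 35.57
position: [0.4739, 0.22, 0.0605]
tool_rot: [0.574, 0.819, 0.0, 0.0]
ft_force: [-0.7, 0.8, 0.5]
grip_width: 0.0562
grip_force: 0.0
time: 35.98
position: [0.4761, 0.2206, 0.1837]
tool_rot: [0.574, 0.819, 0.003, 0.003]
ft_force: [0.4, -0.3, -0.1]
grip_width: 0.0569
grip_force: 0.0
```

View pics/s11.png

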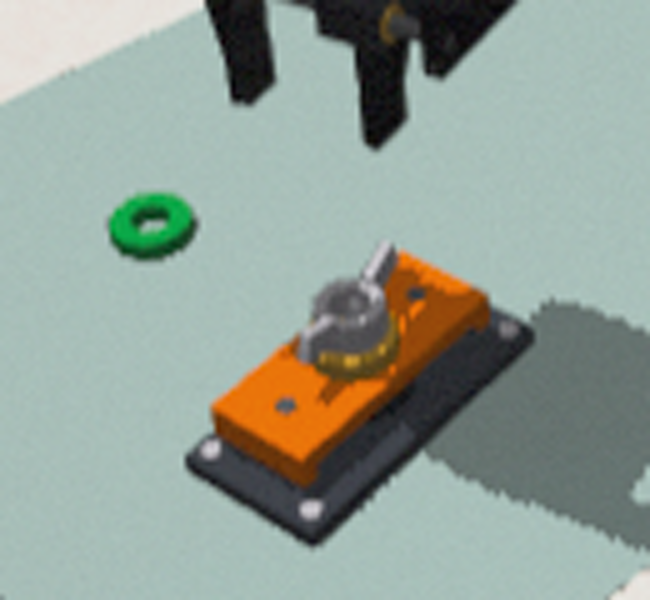

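The wing nut sits flat on the spacer, hub at about (231,200). The stack is complete and the gripper is clear above it.

```bash
python3 -m handwheel '[[0,0,0,0],[0,0,0,0],[0,0,0,0]]'; python3 -c "
from rig import job
print(job.hand_in())"
```

```text
time: 36.28
position: [0.4726, 0.2197, 0.1787]
tool_rot: [0.574, 0.819, -0.001, -0.001]
ft_force: [0.2, -0.4, 0.1]
grip_width: 0.0569
grip_force: 0.0
the job is handed in; nothing more can be done
None
```

The job is handed in after about 36 s of robot time: damper, bracket, spacer and wing nut are stacked on the stud in that order, everything is released, and the green ring, screwdriver and meter were not touched; no verdict was returned.

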